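# Press three food lids home in order

### The job

Three containers on the red worktop were left with their lids sitting proud. With your fingertips press each lid straight down from above until it is fully home: first the dark green canister, then the cork of the blue jar, then the bright green lid of the clear food tub. Press gently, touch each one only in its turn, grip or lift nothing, and leave the containers standing where they are and everything else alone.

Things in the scene. Friction and masses are not known exactly. Their poses are not given: they have to be found in the camera images.
- canister: Dark green canister, 72 x 72 mm, 110 mm high with its lid home; stands loose on the worktop. Origin: centre of its underside, z up.
- canister_lid (a joint): Height of the canister's lid above its home position, in m: 0 is home, it starts 0.008 to 0.012 up. It is a push fit: about 3 N moves it, it stays where it is left, and it meets a hard stop at 0. 
- canister_top (a point): Middle of the top of the knob (20 mm across, 18 mm high) on the canister's lid; rises and sinks with the lid, 110 mm above the worktop when home. The place to press.
- cork_jar: Blue ceramic jar, 80 mm across, with a white rim 65 mm across, 92 mm high, closed by a cork 49 mm across; stands loose. Origin: centre of its underside, z up.
- cork_jar_bung (a joint): Height of the blue jar's cork above its home position, in m: 0 is home, it starts 0.008 to 0.012 up. It is a push fit: about 3 N moves it, it stays where it is left, and it meets a hard stop at 0. 
- bung_top (a point): Middle of the flat top of the cork, 110.5 mm above the worktop when home. The place to press.
- tub: Clear food tub with a bright green lid, 146 x 106 mm (long side along its x), 58 mm high with its lid home; stands loose. Origin: centre of its underside, z up.
- tub_lid (a joint): Height of the tub's lid above its home position, in m: 0 is home, it starts 0.006 to 0.009 up. It is a push fit: about 3 N moves it, it stays where it is left, and it meets a hard stop at 0. 
- tub_top (a point): Middle of the top of the green lid, 57 mm above the worktop when home. The lid stays level wherever it is pressed; its middle is the place to press.
- salt_shaker: Grey salt shaker, 44 mm across, 90 mm high, loose, to be left alone; stands about 75 mm beside the canister (centre to centre). Origin: centre of its underside.
- spice_jar: Spice jar with a yellow cap, 45 mm across, 100 mm high, loose, to be left alone; stands about 80 mm beside the blue jar (centre to centre). Origin: centre of its underside.
- jam_jar: Jam jar with a red lid, 69 mm across, 86 mm high, loose, at the back, to be left alone. Origin: centre of its underside.
- mug: Dark grey mug, 88 mm across, 126 mm with its handle, 106 mm high, loose, at the back, to be left alone. Origin: centre of its underside.
There are look-alikes about, which are no part of the job. Leave any purple look-alike of the cork_jar alone.

How it is judged (in metres and radians):
On the way, in this order (a step that is already met when the one before it is completed fails the run):
1. the lid of the dark green canister is home under the touch of the fingers, the lids after it still up (value of joint canister_lid below 0.0025 m and value of joint each of cork_jar_bung, tub_lid above 0.004 m and contact force between the fingers and canister above 0.3 N), for 0.02 s.
2. the lid of the blue jar is home under the touch of the fingers, the lids after it still up (value of joint each of canister_lid, cork_jar_bung below 0.0025 m and value of joint tub_lid above 0.004 m and contact force between the fingers and cork_jar above 0.3 N), for 0.02 s.
3. the lid of the food tub is home under the touch of the fingers (value of joint each of canister_lid, cork_jar_bung, tub_lid below 0.0025 m and contact force between the fingers and tub above 0.3 N), for 0.02 s.
At the end, for the whole second after the job is handed in: All three lids are within 2.5 mm of home; the three containers stand upright within 25 mm of where they started, at rest; salt shaker, spice jar, jam jar and mug are within 15 mm of where they stood (value of joint each of canister_lid, cork_jar_bung, tub_lid below 0.0025 m and angle between each of canister, cork_jar, tub's own z axis and vertical below 0.08 rad and distance of each of canister, cork_jar, tub from where it was at the start of the episode below 0.025 m and height (world z) of each of canister, cork_jar, tub below 0.005 m and linear speed of each of canister, cork_jar, tub below 0.02 m/s and distance of each of salt_shaker, spice_jar, jam_jar, mug from where it was at the start of the episode below 0.015 m); the robot touches nothing.
It fails at once if a container is lifted off the worktop, tipped, shoved more than 25 mm, or its lid is pulled up (height (world z) of any of canister, cork_jar, tub above 0.01 m or value of joint any of canister_lid, cork_jar_bung, tub_lid above 0.018 m or angle between any of canister, cork_jar, tub's own z axis and vertical above 0.2 rad or distance of any of canister, cork_jar, tub from where it was at the start of the episode above 0.025 m).
It fails at once if a container is pressed harder than 25 N (contact force between the arm and canister above 25 N or contact force between the arm and cork_jar above 25 N or contact force between the arm and tub above 25 N).
It fails at once if the fingers reach down round a container or its lid and touch its side instead of pressing on top ((contact force between the fingers and canister above 1 N and z of the grasp point in the frame of canister_top below -0.003 m) or (contact force between the fingers and cork_jar above 1 N and z of the grasp point in the frame of bung_top below -0.003 m) or (contact force between the fingers and tub above 1 N and z of the grasp point in the frame of tub_top below -0.003 m)).
It fails at once if the blue jar is touched before the canister's lid is home, or the food tub before both other lids are home, or a container is touched again once the next one's lid is home ((contact force between the arm and cork_jar above 0.5 N and value of joint canister_lid above 0.0025 m) or (contact force between the arm and tub above 0.5 N and value of joint any of canister_lid, cork_jar_bung above 0.0025 m) or (contact force between the arm and canister above 0.5 N and value of joint cork_jar_bung below 0.0025 m) or (contact force between the arm and cork_jar above 0.5 N and value of joint tub_lid below 0.0025 m)).
It fails at once if the salt shaker, spice jar, jam jar or mug is moved more than 15 mm (distance of any of salt_shaker, spice_jar, jam_jar, mug from where it was at the start of the episode above 0.015 m).
It also fails if it takes over 56 s, if anything falls off the work surface, if the arm or the gripper's body presses on something with over 40 N, if the wrist force passes 120 N, or if a joint passes its speed limit or range.

### The arm

A 6-joint arm with a two-finger parallel gripper is mounted at the origin on a cart in front of the work surface, level with it; the furniture and walls round the work are solid. World frame = base frame: x ahead of the robot, y to its left, z up, the work surface at z = 0. Lengths are in m, angles in degrees, forces in N, time in s.
With the tool pointing down it reaches from about 0.3 to 0.875 m from the base axis. Payload 4.2 kg.
Tool frame: the origin (TCP) lies between the finger pads; the fingertips stand 19 mm ahead of it and the grasp point (between the pads) is the TCP; x points along the fingers, y is the direction in which the jaws open and shut, and the axes are right-handed (so a half turn about x gives the same grasp; the last joint's range is limited). The gripper opens to 85 mm and grips with 20 to 120 N. Pads are 22 mm wide; open, the fingers measure 114 mm over their backs; the gripper's body (76 mm by 85 mm) begins 54 mm behind the grasp point. The pads swing forward as they close: fully open they stand 13 mm farther back than shut.
Start: joints at [72.938, 18.312, 89.639, -0, 72.044, -1.146], TCP at [0.158, 0.553, 0.25] pointing down, gripper open.
Joint ranges: [-177.97, 177.97], [-48.28, 115.42], [12.27, 149.76], [-77.06, 257.06], [2.81, 150.46], [-146.56, 146.56]. Speed limits (degrees/s): [147.25, 147.25, 180, 180, 180, 180].

### API

Orientations are given as a 3x3 rotation matrix whose columns are the frame's x, y, z axes.
In Python, from plant import observe, read_camera, close_job, recognise, landmark_of gives the robot as it stands. The module is installed in compiled form; this text tells all that it offers.
- The arm moves only by the tool play_rows, never from a script. Its argument "rows" is a list of rows, each an object of numbers: "dx", "dy", "dz": the shift along the tool's x, y, z in mm; "ax", "ay", "az": the turn, a rotation vector about the tool's x, y, z in rad; "claw": the finger opening in mm, from 0 to 85.4. A call has 1 to 10 rows; each row shifts and turns the commanded pose from where the row before left it, along the tool's axes as they then stand; what a row does not reach is not made up. A row lasts 1/10 s, in which the tool goes at most 50 mm and 8.59 degrees, less where a joint would pass 70% of its speed; a pose out of reach is approached as far as the arm can. A call is refused whole if a number of a shift passes 50 or a number of a turn 0.15, either way. A call with a gripper value outside its range is refused whole. The fingers move at their own pace and stop on an object; the grip force is fixed at half the most. Time passes only in rows, so rows that do not move let the fingers close. It gives the time, the measured TCP pose, the force and the opening at its end, in the units of the state.
- observe(): the state, without advancing time (a new reading comes with each control period).
- read_camera(name): name is "side" or "top"; returns a dict with "image" (480x640x3 uint8, red, green, blue), "K" (3x3 intrinsics, pixels), "D" ([k1, k2, p1, p2, k3] as OpenCV has them; the pictures are not rectified), "xyz" and "orientation" of the camera in the world. Camera axes: x right, y down, z forward; pixel columns grow to the right and rows downward; lengths in m; the calibration is good to about 2 mm. A picture is of the moment at which its call begins. There is no depth.
- close_job(): hands the job in, once; it reports no verdict.
Trained networks look in the newest picture that a camera, given by its name, has taken for a name from the list of things; names that differ only in an ending like _2 or _b are one class to them, and where a whole thing is asked for, a point or a joint stands for the part that bears it (a point fixed in the world has none). Each returns a list of dicts, best first, with "score" (0 to 1); they miss things now and then, are a little off and sometimes report something else, mostly with a low value. They report only what shows in the picture. A call takes as long as a camera call. They do not tell look-alikes from the thing itself.
- recognise(target, camera): "position" ([x, y, z] in m, in world coordinates, good to about 4 mm: the middle of the surface that is visible of it).
- landmark_of(target, camera): "position" ([x, y, z] in m, in world coordinates, good to about 4 mm: a listed point, or the origin of a listed thing).
The state is a dict: "time_s": time; "joint_pos": joint angles; "dq": joint speeds; "tau": joint torques, N m; "ee_pos": TCP position; "eef_rot": TCP orientation; "force": force on the tool from outside, world axes, zero at the start; "moment": the same for the moment, N m; "finger_gap": opening from 0.0 (shut) to 1.0 (fully open).
Only numpy, scipy, OpenCV 4.12 (cv2) and the standard library are available. Lean on these libraries where they do the work, as an engineer would, in place of code of your own. Each camera call takes 0.05 s, during which the arm holds its last target.

## Working session

There is one attempt and no reset: what is moved stays moved. The work goes in short steps, Python scripts to look and compute and a tool call to move; the robot and the scene stay as the last step left them, time stands still between calls to the robot, and variables do not carry over. Pictures are saved under pics/ and viewed, and the job is handed in when it is done.

Besides the shell and the picture viewer there is one more tool, called after "Call:" as a command line: name --argument value ..., lists and objects as JSON in quotes. play_rows: Moves the arm, as the interface text tells. Its arguments: {"type":"object","properties":{"rows":{"type":"array"}},"required":["rows"]}

```bash
mkdir -p pics; python3 - <<'E'
from plant import *
import cv2,numpy as np
s=observe(); print(s)
for n in ("side","top"):
    c=read_camera(n); cv2.imwrite(f"pics/{n}0.png",c["image"][:,:,::-1]); print(n,c["K"],c["D"],c["xyz"],c["orientation"])
    for t in ["canister_top","bung_top","tub_top","canister","cork_jar","tub","salt_shaker","spice_jar","jam_jar","mug"]:
        print(t,[(np.round(d["position"],3).tolist(),round(d["score"],2)) for d in landmark_of(t,n)][:4])
print(observe()["time_s"])
E
```

```text
{'time_s': 0.0, 'joint_pos': array([ 7.29364169e+01,  1.83530556e+01,  8.97075088e+01,  8.74319593e-04,
        7.20451305e+01, -1.14732783e+00]), 'dq': array([ 0.04956408, -0.0104321 ,  0.02374523, -0.10052223, -0.06488338,
        0.02934223]), 'tau': array([ 5.08787198e-04, -4.15524387e+01, -2.34162462e+01,  7.11411644e-05,
        8.25317024e-03,  2.87864998e-05]), 'ee_pos': array([0.15755878, 0.55251956, 0.24946059]), 'eef_rot': array([[-5.55179832e-04,  2.74236087e-01,  9.61662238e-01],
       [-1.75925837e-03,  9.61660631e-01, -2.74236644e-01],
       [-9.99998298e-01, -1.84406300e-03, -5.14424560e-05]]), 'force': array([-0.1682798 ,  0.39509924, -1.07303149]), 'moment': array([-0.01029156, -0.04290757, -0.03756873]), 'finger_gap': 1.0006964456425653}
side [[586.94154996   0.         321.14727421]
 [  0.         586.94154996 243.8201013 ]
 [  0.           0.           1.        ]] [-0.184505  0.        0.        0.        0.      ] [0.58912337 0.99081853 0.94715888] [[-0.99990163  0.00158234  0.01393631]
 [-0.00943011  0.65967601 -0.75149094]
 [-0.01038256 -0.75154844 -0.65959
[... 922 characters left out ...]
3249]]
canister_top [([0.499, -0.28, 0.123], 0.96)]
bung_top [([0.586, 0.08, 0.11], 0.8), ([0.51, -0.407, 0.114], 0.73), ([0.471, 0.006, 0.117], 0.62), ([0.589, -0.067, 0.109], 0.53)]
tub_top [([0.562, 0.266, 0.063], 0.73)]
canister [([0.499, -0.276, 0.002], 0.75), ([0.474, 0.009, 0.002], 0.36)]
cork_jar [([0.592, -0.068, 0.003], 0.92), ([0.593, 0.082, 0.003], 0.92), ([0.475, 0.008, 0.007], 0.77), ([0.514, -0.406, -0.0], 0.68)]
tub [([0.56, 0.262, 0.002], 0.75)]
salt_shaker [([0.559, 0.264, 0.005], 0.72), ([0.531, -0.207, -0.001], 0.61), ([0.473, 0.006, 0.001], 0.53)]
spice_jar [([0.465, -0.076, -0.002], 0.73)]
jam_jar [([0.746, -0.107, 0.002], 0.75)]
mug [([0.764, 0.067, -0.004], 0.74)]
1.1
```

View pics/side0.png

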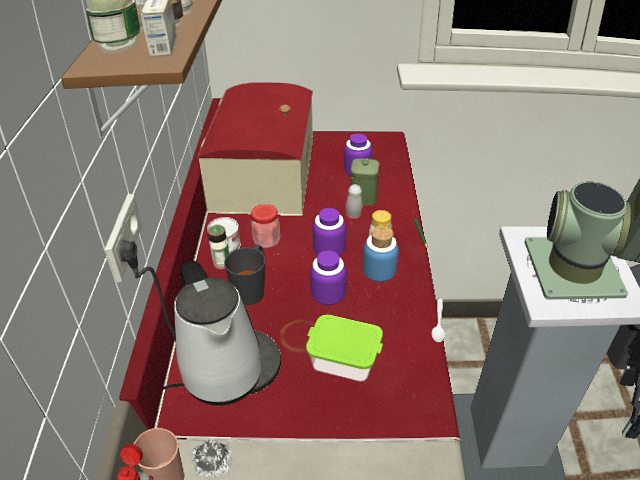

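View pics/top0.png

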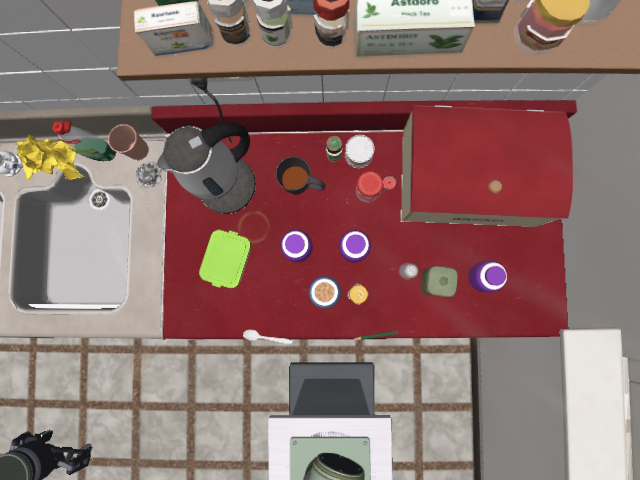

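The blue jar is at (380,257) in the side view and (324,292) in the top view. The canister is at (365,180) and (440,281), and the tub at (345,340) and (225,259). The purple look-alikes are separate from these. Next I'll zoom in to triangulate the points myself.

```bash
python3 - <<'E'
import cv2,numpy as np
def crop(n,b,f):
    im=cv2.imread(f"pics/{n}0.png"); x,y,w,h=b
    return cv2.resize(im[y:y+h,x:x+w],(w*f,h*f),interpolation=cv2.INTER_NEAREST)
# rows: canister, jar
a=np.hstack([crop("side",(335,150,50,50),7),crop("top",(415,255,50,50),7)])
b=np.hstack([crop("side",(355,205,50,50),7),crop("top",(300,268,50,50),7)])
cv2.imwrite("pics/z1.png",cv2.resize(np.vstack([a,b])[:, :],(600,600),interpolation=cv2.INTER_AREA))
E
```

```text
(no output)
```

View pics/z1.png

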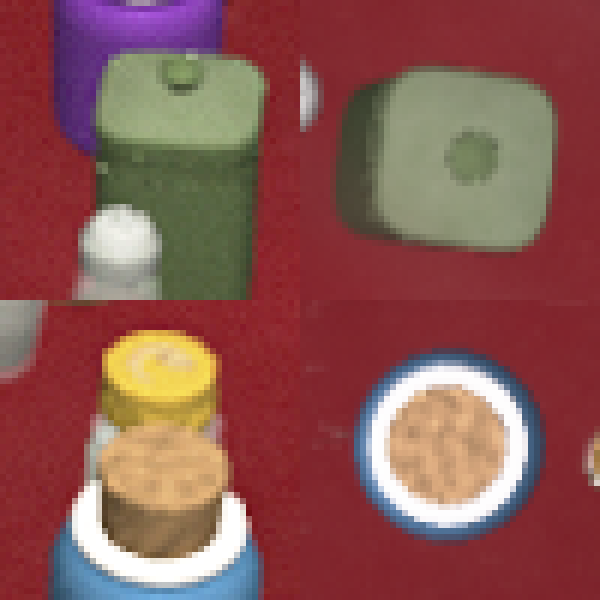

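```bash
cat > h.py <<'E'
import cv2,numpy as np
C={"side":(np.array([[586.94155,0,321.147274],[0,586.94155,243.8201],[0,0,1]]),np.array([-0.184505,0,0,0,0]),np.array([0.58912337,0.99081853,0.94715888]),np.array([[-0.99990163,0.00158234,0.01393631],[-0.00943011,0.65967601,-0.75149094],[-0.01038256,-0.75154844,-0.6595962]])),
"top":(np.array([[464.531913,0,320.393422],[0,464.531913,238.287118],[0,0,1]]),np.array([-0.06006584,0,0,0,0]),np.array([0.47771158,-0.01549668,1.23514966]),np.array([[-0.00674471,-0.99372795,0.11162107],[-0.99953402,0.01002272,0.02883224],[-0.02977015,-0.11137459,-0.99333249]]))}
def ray(n,p):
    K,D,o,R=C[n]; u=cv2.undistortPoints(np.array([[p]],float),K,D)[0,0]
    return o,R@np.array([u[0],u[1],1])
def tri(ps,pt):
    A=[];b=[]
    for n,p in(("side",ps),("top",pt)):
        o,d=ray(n,p);d=d/np.linalg.norm(d);P=np.eye(3)-np.outer(d,d);A.append(P);b.append(P@o)
    x,r=np.linalg.lstsq(np.vstack(A),np.hstack(b),rcond=None)[:2];return x,np.sqrt(r)
def atz(n,p,z):
    o,d=ray(n,p);return o+d*(z-o[2])/d[2]
E
python3 - <<'E'
from h import *
np.set_printoptions(precision=4,suppress=True)
print("knob",tri((365.3,161),(443.5,281.2)),atz("side",(365.3,161),.12),atz("top",(443.5,281.2),.12))
print("cork",tri((382.2,232.5),(324.7,292)),atz("side",(382.2,232.5),.12),atz("top",(324.7,292),.12))
print("box",atz("side",(301,212),0),atz("side",(204,208),0))
im={n:cv2.imread(f"pics/{n}0.png") for n in C}
for n in C:
    h=cv2.cvtColor(im[n],cv2.COLOR_BGR2HSV);m=cv2.inRange(h,(33,150,120),(55,255,255))
    k,l,st,ce=cv2.connectedComponentsWithStats(m);i=1+st[1:,4].argmax();print(n,st[i],ce[i],cv2.minAreaRect(np.argwhere(l==i)[:,::-1].astype(np.float32)),atz(n,ce[i],.062))
E
```

```text
knob (array([ 0.4968, -0.2767,  0.1172]), array([0.0005])) [ 0.4967 -0.2723  0.12  ] [ 0.4971 -0.2761  0.12  ]
cork (array([0.4735, 0.0076, 0.1169]), array([0.0006])) [0.4735 0.0112 0.12  ] [0.4739 0.0075 0.12  ]
box [ 0.6629 -0.2144  0.    ] [ 0.9223 -0.2336  0.    ]
side [ 306  315   77   54 3080] [344.4779 341.0747] ((344.32354736328125, 340.7059326171875), (75.18604278564453, 45.354156494140625), 14.03624439239502) [0.5601 0.2671 0.062 ]Traceback (most recent call last):
  File "<stdin>", line 9, in <module>
ValueError: attempt to get argmax of an empty sequence
```

Call:
play_rows --rows '[{"dy": -20,"dz": 15,"claw": 0},{"dy": -35,"dz": 28,"claw": 0},{"dy": -35,"dz": 28,"claw": 0},{"dy": -35,"dz": 28,"claw": 0},{"dy": -35,"dz": 28,"claw": 0},{"dy": -35,"dz": 28,"claw": 0},{"dy": -35,"dz": 28,"claw": 0},{"dy": -35,"dz": 28,"claw": 0},{"dy": -35,"dz": 28,"claw": 0},{"dy": -35,"dz": 28,"claw": 0}]'

```text
validation failed for argument at $.ro...
```

Call:
play_rows --rows '[{"dx": 0,"dy": -20,"dz": 15,"ax": 0,"ay": 0,"az": 0,"claw": 0}]'

```text
time_s: 1.2
ee_pos: [0.1662, 0.5313, 0.25]
eef_rot: [[-0.0, 0.272, 0.962], [0.002, 0.962, -0.272], [-1.0, 0.002, -0.001]]
force: [0.1, 0.4, -0.2]
finger_gap: 0.856
```

Call:
play_rows --rows '[{"dx": 0,"dy": -35,"dz": 28,"ax": 0,"ay": 0,"az": 0,"claw": 0},{"dx": 0,"dy": -35,"dz": 28,"ax": 0,"ay": 0,"az": 0,"claw": 0},{"dx": 0,"dy": -35,"dz": 28,"ax": 0,"ay": 0,"az": 0,"claw": 0},{"dx": 0,"dy": -35,"dz": 28,"ax": 0,"ay": 0,"az": 0,"claw": 0},{"dx": 0,"dy": -35,"dz": 28,"ax": 0,"ay": 0,"az": 0,"claw": 0},{"dx": 0,"dy": -35,"dz": 28,"ax": 0,"ay": 0,"az": 0,"claw": 0},{"dx": 0,"dy": -35,"dz": 28,"ax": 0,"ay": 0,"az": 0,"claw": 0},{"dx": 0,"dy": -35,"dz": 28,"ax": 0,"ay": 0,"az": 0,"claw": 0},{"dx": 0,"dy": -35,"dz": 28,"ax": 0,"ay": 0,"az": 0,"claw": 0}]'

```text
time_s: 2.1
ee_pos: [0.3229, 0.156, 0.2507]
eef_rot: [[0.001, 0.274, 0.962], [0.001, 0.962, -0.274], [-1.0, 0.001, 0.001]]
force: [1.4, 0.9, -0.5]
finger_gap: 0.0
```

Call:
play_rows --rows '[{"dx": 0,"dy": -37,"dz": 29,"ax": 0,"ay": 0,"az": 0,"claw": 0},{"dx": 0,"dy": -37,"dz": 29,"ax": 0,"ay": 0,"az": 0,"claw": 0},{"dx": 0,"dy": -37,"dz": 29,"ax": 0,"ay": 0,"az": 0,"claw": 0},{"dx": 0,"dy": -37,"dz": 29,"ax": 0,"ay": 0,"az": 0,"claw": 0},{"dx": 0,"dy": -37,"dz": 29,"ax": 0,"ay": 0,"az": 0,"claw": 0},{"dx": 0,"dy": -37,"dz": 29,"ax": 0,"ay": 0,"az": 0,"claw": 0},{"dx": 0,"dy": -37,"dz": 29,"ax": 0,"ay": 0,"az": 0,"claw": 0},{"dx": 0,"dy": -37,"dz": 29,"ax": 0,"ay": 0,"az": 0,"claw": 0},{"dx": 0,"dy": -37,"dz": 29,"ax": 0,"ay": 0,"az": 0,"claw": 0},{"dx": 0,"dy": -36,"dz": 26,"ax": 0,"ay": 0,"az": 0,"claw": 0}]'

```text
time_s: 3.1
ee_pos: [0.498, -0.2782, 0.2502]
eef_rot: [[0.0, 0.275, 0.961], [0.0, 0.961, -0.275], [-1.0, 0.0, 0.0]]
force: [0.7, 0.1, 0.3]
finger_gap: 0.004
```

Call:
play_rows --rows '[{"dx": 20,"dy": 0,"dz": 0,"ax": 0,"ay": 0,"az": 0,"claw": 0},{"dx": 20,"dy": 0,"dz": 0,"ax": 0,"ay": 0,"az": 0,"claw": 0},{"dx": 20,"dy": 0,"dz": 0,"ax": 0,"ay": 0,"az": 0,"claw": 0},{"dx": 10,"dy": 0,"dz": 0,"ax": 0,"ay": 0,"az": 0,"claw": 0},{"dx": 0,"dy": 0,"dz": 0,"ax": 0,"ay": 0,"az": 0,"claw": 0},{"dx": 0,"dy": 0,"dz": 0,"ax": 0,"ay": 0,"az": 0,"claw": 0}]'

```text
time_s: 3.7
ee_pos: [0.4978, -0.2761, 0.181]
eef_rot: [[0.001, 0.274, 0.962], [-0.001, 0.962, -0.274], [-1.0, -0.0, 0.001]]
force: [0.4, -0.4, -0.4]
finger_gap: -0.0
```

```bash
python3 - <<'E'
from plant import *
import cv2,numpy as np
a=read_camera("side")["image"][120:220,310:430,::-1];b=read_camera("top")["image"][230:330,390:510,::-1]
cv2.imwrite("pics/c1.png",np.hstack([cv2.resize(i,(400,333),interpolation=cv2.INTER_CUBIC) for i in(a,b)]))
E
```

```text
(no output)
```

View pics/c1.png

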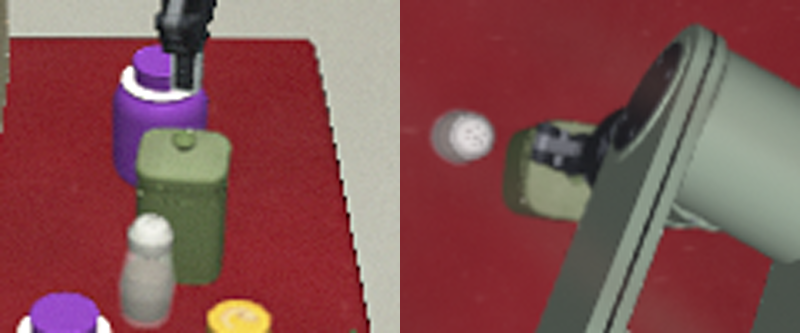

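Call:
play_rows --rows '[{"dx": 15,"dy": 0,"dz": 0,"ax": 0,"ay": 0,"az": 0,"claw": 0},{"dx": 12,"dy": 0,"dz": 0,"ax": 0,"ay": 0,"az": 0,"claw": 0},{"dx": 6,"dy": 0,"dz": 0,"ax": 0,"ay": 0,"az": 0,"claw": 0},{"dx": 2,"dy": 0,"dz": 0,"ax": 0,"ay": 0,"az": 0,"claw": 0},{"dx": 2,"dy": 0,"dz": 0,"ax": 0,"ay": 0,"az": 0,"claw": 0},{"dx": 1,"dy": 0,"dz": 0,"ax": 0,"ay": 0,"az": 0,"claw": 0},{"dx": 1,"dy": 0,"dz": 0,"ax": 0,"ay": 0,"az": 0,"claw": 0}]'

```text
time_s: 4.5
ee_pos: [0.4976, -0.2761, 0.1416]
eef_rot: [[0.001, 0.274, 0.962], [-0.0, 0.962, -0.274], [-1.0, -0.0, 0.001]]
force: [0.1, -0.0, 0.3]
finger_gap: -0.002
```

Call:
play_rows --rows '[{"dx": 1,"dy": 0,"dz": 0,"ax": 0,"ay": 0,"az": 0,"claw": 0},{"dx": 1,"dy": 0,"dz": 0,"ax": 0,"ay": 0,"az": 0,"claw": 0},{"dx": 1,"dy": 0,"dz": 0,"ax": 0,"ay": 0,"az": 0,"claw": 0}]'

```text
time_s: 4.8
ee_pos: [0.4976, -0.2761, 0.1386]
eef_rot: [[0.001, 0.274, 0.962], [-0.0, 0.962, -0.274], [-1.0, -0.0, 0.001]]
force: [-0.4, 1.3, 2.8]
finger_gap: -0.002
```

Contact has started (about 3 N at TCP z 0.139). Home should be near 0.129.

Call:
play_rows --rows '[{"dx": 1,"dy": 0,"dz": 0,"ax": 0,"ay": 0,"az": 0,"claw": 0},{"dx": 1,"dy": 0,"dz": 0,"ax": 0,"ay": 0,"az": 0,"claw": 0},{"dx": 1,"dy": 0,"dz": 0,"ax": 0,"ay": 0,"az": 0,"claw": 0},{"dx": 1,"dy": 0,"dz": 0,"ax": 0,"ay": 0,"az": 0,"claw": 0},{"dx": 1,"dy": 0,"dz": 0,"ax": 0,"ay": 0,"az": 0,"claw": 0}]'

```text
time_s: 5.3
ee_pos: [0.4975, -0.276, 0.1332]
eef_rot: [[0.0, 0.274, 0.962], [-0.0, 0.962, -0.274], [-1.0, -0.0, 0.0]]
force: [-0.8, 0.0, 3.8]
finger_gap: 0.0
```

Call:
play_rows --rows '[{"dx": 1,"dy": 0,"dz": 0,"ax": 0,"ay": 0,"az": 0,"claw": 0},{"dx": 1,"dy": 0,"dz": 0,"ax": 0,"ay": 0,"az": 0,"claw": 0}]'

```text
time_s: 5.5
ee_pos: [0.4975, -0.276, 0.1312]
eef_rot: [[0.0, 0.274, 0.962], [-0.0, 0.962, -0.274], [-1.0, 0.0, 0.0]]
force: [-0.3, 1.1, 1.6]
finger_gap: 0.004
```

Call:
play_rows --rows '[{"dx": 0.5,"dy": 0,"dz": 0,"ax": 0,"ay": 0,"az": 0,"claw": 0},{"dx": 0.5,"dy": 0,"dz": 0,"ax": 0,"ay": 0,"az": 0,"claw": 0}]'

```text
time_s: 5.7
ee_pos: [0.4974, -0.276, 0.1302]
eef_rot: [[0.0, 0.274, 0.962], [0.0, 0.962, -0.274], [-1.0, 0.0, 0.0]]
force: [-0.0, -0.6, 1.8]
finger_gap: -0.004
```

Call:
play_rows --rows '[{"dx": 0.5,"dy": 0,"dz": 0,"ax": 0,"ay": 0,"az": 0,"claw": 0}]'

```text
time_s: 5.8
ee_pos: [0.4975, -0.276, 0.1298]
eef_rot: [[0.0, 0.274, 0.962], [-0.0, 0.962, -0.274], [-1.0, 0.0, 0.0]]
force: [0.4, -0.2, 1.4]
finger_gap: 0.003
```

Call:
play_rows --rows '[{"dx": 0.5,"dy": 0,"dz": 0,"ax": 0,"ay": 0,"az": 0,"claw": 0}]'

```text
time_s: 5.9
ee_pos: [0.4975, -0.276, 0.1293]
eef_rot: [[0.0, 0.274, 0.962], [-0.0, 0.962, -0.274], [-1.0, 0.0, 0.0]]
force: [0.2, -0.9, 2.6]
finger_gap: 0.002
```

Call:
play_rows --rows '[{"dx": 0.5,"dy": 0,"dz": 0,"ax": 0,"ay": 0,"az": 0,"claw": 0}]'

```text
time_s: 6.0
ee_pos: [0.4974, -0.276, 0.1288]
eef_rot: [[0.0, 0.274, 0.962], [0.0, 0.962, -0.274], [-1.0, 0.0, 0.0]]
force: [0.6, -0.6, 1.8]
finger_gap: 0.007
```

Call:
play_rows --rows '[{"dx": 0.3,"dy": 0,"dz": 0,"ax": 0,"ay": 0,"az": 0,"claw": 0}]'

```text
time_s: 6.1
ee_pos: [0.4974, -0.276, 0.1285]
eef_rot: [[0.0, 0.274, 0.962], [-0.0, 0.962, -0.274], [-1.0, 0.0, 0.0]]
force: [0.4, -0.8, 2.7]
finger_gap: 0.002
```

Call:
play_rows --rows '[{"dx": 0,"dy": 0,"dz": 0,"ax": 0,"ay": 0,"az": 0,"claw": 0}]'

```text
time_s: 6.2
ee_pos: [0.4974, -0.276, 0.1284]
eef_rot: [[0.0, 0.274, 0.962], [0.0, 0.962, -0.274], [-1.0, 0.0, 0.0]]
force: [0.5, 0.1, 1.9]
finger_gap: -0.001
```

Call:
play_rows --rows '[{"dx": 0.4,"dy": 0,"dz": 0,"ax": 0,"ay": 0,"az": 0,"claw": 0}]'

```text
time_s: 6.3
ee_pos: [0.4975, -0.276, 0.1282]
eef_rot: [[0.0, 0.274, 0.962], [-0.0, 0.962, -0.274], [-1.0, -0.0, 0.0]]
force: [0.8, -0.2, 3.5]
finger_gap: 0.0
```

Call:
play_rows --rows '[{"dx": 0.4,"dy": 0,"dz": 0,"ax": 0,"ay": 0,"az": 0,"claw": 0}]'

```text
time_s: 6.4
ee_pos: [0.4975, -0.276, 0.128]
eef_rot: [[0.001, 0.274, 0.962], [-0.0, 0.962, -0.274], [-1.0, 0.0, 0.001]]
force: [0.3, 0.4, 5.2]
finger_gap: -0.002
```

```bash
python3 - <<'E'
from plant import *
import cv2,numpy as np
a=read_camera("side")["image"][120:220,310:430,::-1];b=read_camera("top")["image"][230:330,390:510,::-1]
cv2.imwrite("pics/c2.png",np.hstack([cv2.resize(i,(400,333),interpolation=cv2.INTER_CUBIC) for i in(a,b)]))
print(observe()["force"])
E
```

```text
[1.18809639 0.72787834 4.80943924]
```

View pics/c2.png

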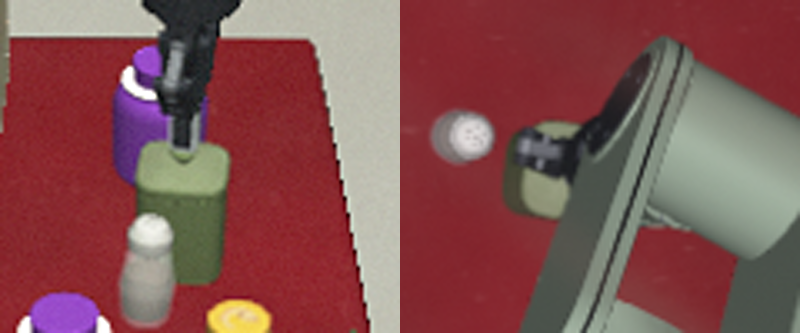

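Call:
play_rows --rows '[{"dx": 0.4,"dy": 0,"dz": 0,"ax": 0,"ay": 0,"az": 0,"claw": 0},{"dx": 0,"dy": 0,"dz": 0,"ax": 0,"ay": 0,"az": 0,"claw": 0}]'

```text
time_s: 6.7
ee_pos: [0.4976, -0.276, 0.1279]
eef_rot: [[0.001, 0.274, 0.962], [-0.0, 0.962, -0.274], [-1.0, -0.0, 0.001]]
force: [0.1, -0.3, 6.0]
finger_gap: -0.001
```

Call:
play_rows --rows '[{"dx": 0.4,"dy": 0,"dz": 0,"ax": 0,"ay": 0,"az": 0,"claw": 0},{"dx": 0,"dy": 0,"dz": 0,"ax": 0,"ay": 0,"az": 0,"claw": 0}]'

```text
time_s: 6.9
ee_pos: [0.4976, -0.2761, 0.1279]
eef_rot: [[0.001, 0.274, 0.962], [-0.0, 0.962, -0.274], [-1.0, -0.0, 0.001]]
force: [0.2, 1.0, 8.3]
finger_gap: 0.003
```

Call:
play_rows --rows '[{"dx": -5,"dy": 0,"dz": 0,"ax": 0,"ay": 0,"az": 0,"claw": 0},{"dx": -20,"dy": 0,"dz": 0,"ax": 0,"ay": 0,"az": 0,"claw": 0},{"dx": -30,"dy": 0,"dz": 0,"ax": 0,"ay": 0,"az": 0,"claw": 0},{"dx": 0,"dy": 38,"dz": -14.3,"ax": 0,"ay": 0,"az": 0,"claw": 0},{"dx": 0,"dy": 38,"dz": -14.3,"ax": 0,"ay": 0,"az": 0,"claw": 0},{"dx": 0,"dy": 38,"dz": -14.3,"ax": 0,"ay": 0,"az": 0,"claw": 0},{"dx": 0,"dy": 38,"dz": -14.3,"ax": 0,"ay": 0,"az": 0,"claw": 0},{"dx": 0,"dy": 38,"dz": -14.3,"ax": 0,"ay": 0,"az": 0,"claw": 0},{"dx": 0,"dy": 38,"dz": -14.3,"ax": 0,"ay": 0,"az": 0,"claw": 0},{"dx": 0,"dy": 38,"dz": -14.3,"ax": 0,"ay": 0,"az": 0,"claw": 0}]'

```text
time_s: 7.9
ee_pos: [0.4731, 0.0089, 0.1815]
eef_rot: [[-0.002, 0.274, 0.962], [0.0, 0.962, -0.274], [-1.0, -0.0, -0.001]]
force: [0.2, -0.3, -0.3]
finger_gap: 0.005
```

Call:
play_rows --rows '[{"dx": 0,"dy": 0,"dz": 0,"ax": 0,"ay": 0,"az": 0,"claw": 0},{"dx": 0,"dy": 0,"dz": 0,"ax": 0,"ay": 0,"az": 0,"claw": 0}]'

```text
time_s: 8.1
ee_pos: [0.4735, 0.0079, 0.1816]
eef_rot: [[-0.001, 0.272, 0.962], [-0.0, 0.962, -0.272], [-1.0, -0.001, -0.001]]
force: [-0.2, 0.1, -0.1]
finger_gap: -0.003
```

```bash
python3 - <<'E'
from plant import *
import cv2,numpy as np
i=read_camera("side")["image"][:,:,::-1]
cv2.imwrite("pics/j1.png",np.hstack([cv2.resize(a,(400,333),interpolation=cv2.INTER_CUBIC) for a in(i[120:220,310:430],i[190:290,320:440])]))
for t in("canister_top","bung_top"):print(t,[(np.round(d["position"],3).tolist(),round(d["score"],2)) for d in landmark_of(t,"side")])
E
```

```text
canister_top [([0.503, -0.277, 0.111], 0.56)]
bung_top [([0.589, 0.08, 0.11], 0.88), ([0.475, 0.007, 0.122], 0.87), ([0.594, -0.068, 0.109], 0.61)]
```

View pics/j1.png

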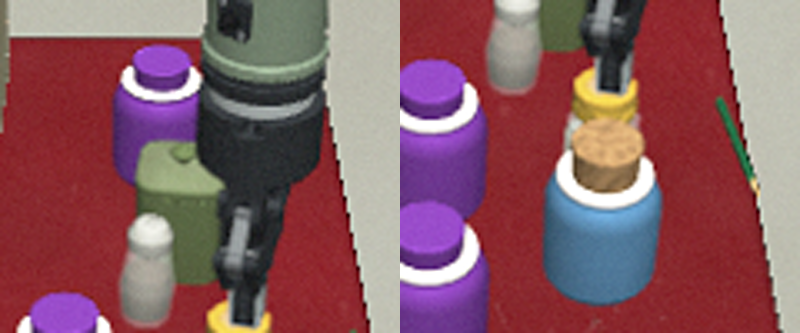

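The canister lid now reads 0.111, which is home, and the canister hasn't moved. Next is the cork.

Call:
play_rows --rows '[{"dx": 15,"dy": 0,"dz": 0,"ax": 0,"ay": 0,"az": 0,"claw": 0},{"dx": 15,"dy": 0,"dz": 0,"ax": 0,"ay": 0,"az": 0,"claw": 0},{"dx": 6,"dy": 0,"dz": 0,"ax": 0,"ay": 0,"az": 0,"claw": 0},{"dx": 2,"dy": 0,"dz": 0,"ax": 0,"ay": 0,"az": 0,"claw": 0},{"dx": 1,"dy": 0,"dz": 0,"ax": 0,"ay": 0,"az": 0,"claw": 0},{"dx": 1,"dy": 0,"dz": 0,"ax": 0,"ay": 0,"az": 0,"claw": 0},{"dx": 1,"dy": 0,"dz": 0,"ax": 0,"ay": 0,"az": 0,"claw": 0},{"dx": 1,"dy": 0,"dz": 0,"ax": 0,"ay": 0,"az": 0,"claw": 0}]'

```text
time_s: 9.05
ee_pos: [0.4743, 0.0073, 0.1402]
eef_rot: [[0.001, 0.274, 0.962], [0.0, 0.962, -0.274], [-1.0, 0.0, 0.001]]
force: [-0.3, 0.7, 0.1]
finger_gap: 0.001
```

Call:
play_rows --rows '[{"dx": 1,"dy": 0,"dz": 0,"ax": 0,"ay": 0,"az": 0,"claw": 0},{"dx": 1,"dy": 0,"dz": 0,"ax": 0,"ay": 0,"az": 0,"claw": 0},{"dx": 1,"dy": 0,"dz": 0,"ax": 0,"ay": 0,"az": 0,"claw": 0}]'

```text
time_s: 9.35
ee_pos: [0.4742, 0.0073, 0.1371]
eef_rot: [[0.001, 0.274, 0.962], [0.0, 0.962, -0.274], [-1.0, 0.0, 0.001]]
force: [-0.5, -0.1, 2.9]
finger_gap: 0.001
```

Call:
play_rows --rows '[{"dx": 1,"dy": 0,"dz": 0,"ax": 0,"ay": 0,"az": 0,"claw": 0},{"dx": 1,"dy": 0,"dz": 0,"ax": 0,"ay": 0,"az": 0,"claw": 0},{"dx": 1,"dy": 0,"dz": 0,"ax": 0,"ay": 0,"az": 0,"claw": 0}]'

```text
time_s: 9.65
ee_pos: [0.4742, 0.0073, 0.1339]
eef_rot: [[0.0, 0.274, 0.962], [0.0, 0.962, -0.274], [-1.0, 0.0, 0.0]]
force: [0.1, -1.2, 1.2]
finger_gap: 0.001
```

Call:
play_rows --rows '[{"dx": 1,"dy": 0,"dz": 0,"ax": 0,"ay": 0,"az": 0,"claw": 0},{"dx": 1,"dy": 0,"dz": 0,"ax": 0,"ay": 0,"az": 0,"claw": 0},{"dx": 1,"dy": 0,"dz": 0,"ax": 0,"ay": 0,"az": 0,"claw": 0}]'

```text
time_s: 9.95
ee_pos: [0.4742, 0.0073, 0.1308]
eef_rot: [[0.0, 0.274, 0.962], [0.0, 0.962, -0.274], [-1.0, 0.0, 0.0]]
force: [0.5, 0.5, 2.2]
finger_gap: 0.002
```

Call:
play_rows --rows '[{"dx": 1,"dy": 0,"dz": 0,"ax": 0,"ay": 0,"az": 0,"claw": 0},{"dx": 0.5,"dy": 0,"dz": 0,"ax": 0,"ay": 0,"az": 0,"claw": 0}]'

```text
time_s: 10.15
ee_pos: [0.4743, 0.0073, 0.1295]
eef_rot: [[0.0, 0.274, 0.962], [0.0, 0.962, -0.274], [-1.0, 0.0, 0.0]]
force: [-0.3, 0.4, 7.3]
finger_gap: 0.001
```

Call:
play_rows --rows '[{"dx": 0.5,"dy": 0,"dz": 0,"ax": 0,"ay": 0,"az": 0,"claw": 0},{"dx": 0.5,"dy": 0,"dz": 0,"ax": 0,"ay": 0,"az": 0,"claw": 0}]'

```text
time_s: 10.35
ee_pos: [0.4743, 0.0073, 0.1294]
eef_rot: [[0.001, 0.274, 0.962], [0.0, 0.962, -0.274], [-1.0, 0.0, 0.001]]
force: [-3.0, 0.0, 13.4]
finger_gap: -0.001
```

Call:
play_rows --rows '[{"dx": -5,"dy": 0,"dz": 0,"ax": 0,"ay": 0,"az": 0,"claw": 0},{"dx": -20,"dy": 0,"dz": 0,"ax": 0,"ay": 0,"az": 0,"claw": 0},{"dx": -30,"dy": 0,"dz": 0,"ax": 0,"ay": 0,"az": 0,"claw": 0},{"dx": 0,"dy": 39,"dz": 1.7,"ax": 0,"ay": 0,"az": 0,"claw": 0},{"dx": 0,"dy": 39,"dz": 1.7,"ax": 0,"ay": 0,"az": 0,"claw": 0},{"dx": 0,"dy": 39,"dz": 1.7,"ax": 0,"ay": 0,"az": 0,"claw": 0},{"dx": 0,"dy": 39,"dz": 1.7,"ax": 0,"ay": 0,"az": 0,"claw": 0},{"dx": 0,"dy": 39,"dz": 1.7,"ax": 0,"ay": 0,"az": 0,"claw": 0},{"dx": 0,"dy": 39,"dz": 1.7,"ax": 0,"ay": 0,"az": 0,"claw": 0},{"dx": 0,"dy": 38,"dz": 1.7,"ax": 0,"ay": 0,"az": 0,"claw": 0}]'

```text
time_s: 11.35
ee_pos: [0.56, 0.267, 0.1827]
eef_rot: [[-0.001, 0.274, 0.962], [-0.001, 0.962, -0.274], [-1.0, -0.001, -0.001]]
force: [0.1, -1.2, 0.4]
finger_gap: 0.0
```

Call:
play_rows --rows '[{"dx": 0,"dy": 0,"dz": 0,"ax": 0,"ay": 0,"az": 0,"claw": 0},{"dx": 0,"dy": 0,"dz": 0,"ax": 0,"ay": 0,"az": 0,"claw": 0}]'

```text
time_s: 11.55
ee_pos: [0.5595, 0.2658, 0.1824]
eef_rot: [[-0.002, 0.273, 0.962], [-0.001, 0.962, -0.273], [-1.0, -0.002, -0.002]]
force: [-0.0, 0.4, -0.5]
finger_gap: 0.003
```

```bash
python3 - <<'E'
from plant import *
import cv2,numpy as np
i=read_camera("side")["image"][:,:,::-1]
cv2.imwrite("pics/t1.png",i)
for t in("canister_top","bung_top","tub_top"):print(t,[(np.round(d["position"],3).tolist(),round(d["score"],2)) for d in landmark_of(t,"side")])
E
```

```text
canister_top []
bung_top [([0.473, 0.008, 0.112], 0.86), ([0.594, 0.079, 0.112], 0.6), ([0.59, -0.067, 0.109], 0.54)]
tub_top [([0.563, 0.264, 0.067], 0.77)]
```

View pics/t1.png

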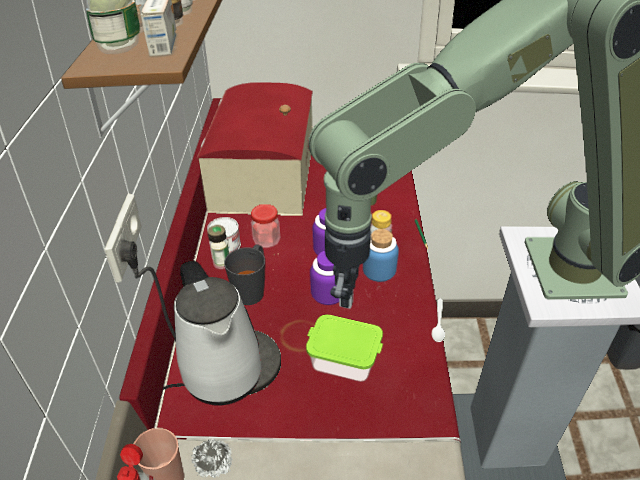

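The cork reads 0.112, which is home. The fingertips at (345,303) are above the tub lid at (345,340), well clear of the kettle. Now the tub.

Call:
play_rows --rows '[{"dx": 20,"dy": 0,"dz": 0,"ax": 0,"ay": 0,"az": 0,"claw": 0},{"dx": 30,"dy": 0,"dz": 0,"ax": 0,"ay": 0,"az": 0,"claw": 0},{"dx": 25,"dy": 0,"dz": 0,"ax": 0,"ay": 0,"az": 0,"claw": 0},{"dx": 13,"dy": 0,"dz": 0,"ax": 0,"ay": 0,"az": 0,"claw": 0},{"dx": 4,"dy": 0,"dz": 0,"ax": 0,"ay": 0,"az": 0,"claw": 0},{"dx": 1,"dy": 0,"dz": 0,"ax": 0,"ay": 0,"az": 0,"claw": 0},{"dx": 1,"dy": 0,"dz": 0,"ax": 0,"ay": 0,"az": 0,"claw": 0}]'

```text
time_s: 12.45
ee_pos: [0.561, 0.2658, 0.0907]
eef_rot: [[0.002, 0.275, 0.962], [0.001, 0.962, -0.275], [-1.0, 0.002, 0.002]]
force: [0.3, 1.1, -0.9]
finger_gap: 0.0
```

Call:
play_rows --rows '[{"dx": 1,"dy": 0,"dz": 0,"ax": 0,"ay": 0,"az": 0,"claw": 0},{"dx": 1,"dy": 0,"dz": 0,"ax": 0,"ay": 0,"az": 0,"claw": 0},{"dx": 1,"dy": 0,"dz": 0,"ax": 0,"ay": 0,"az": 0,"claw": 0}]'

```text
time_s: 12.75
ee_pos: [0.5603, 0.2658, 0.0869]
eef_rot: [[0.001, 0.274, 0.962], [0.0, 0.962, -0.274], [-1.0, 0.001, 0.001]]
force: [0.4, -0.4, 0.4]
finger_gap: 0.003
```

Call:
play_rows --rows '[{"dx": 1,"dy": 0,"dz": 0,"ax": 0,"ay": 0,"az": 0,"claw": 0},{"dx": 1,"dy": 0,"dz": 0,"ax": 0,"ay": 0,"az": 0,"claw": 0},{"dx": 1,"dy": 0,"dz": 0,"ax": 0,"ay": 0,"az": 0,"claw": 0}]'

```text
time_s: 13.05
ee_pos: [0.5601, 0.2656, 0.0833]
eef_rot: [[-0.0, 0.274, 0.962], [0.0, 0.962, -0.274], [-1.0, 0.0, -0.0]]
force: [-0.1, 0.6, 0.4]
finger_gap: -0.002
```

Call:
play_rows --rows '[{"dx": 1,"dy": 0,"dz": 0,"ax": 0,"ay": 0,"az": 0,"claw": 0},{"dx": 1,"dy": 0,"dz": 0,"ax": 0,"ay": 0,"az": 0,"claw": 0},{"dx": 1,"dy": 0,"dz": 0,"ax": 0,"ay": 0,"az": 0,"claw": 0}]'

```text
time_s: 13.35
ee_pos: [0.5601, 0.2657, 0.0807]
eef_rot: [[0.0, 0.274, 0.962], [0.0, 0.962, -0.274], [-1.0, 0.0, 0.0]]
force: [-1.5, 0.6, 3.1]
finger_gap: -0.001
```

Call:
play_rows --rows '[{"dx": 1,"dy": 0,"dz": 0,"ax": 0,"ay": 0,"az": 0,"claw": 0},{"dx": 1,"dy": 0,"dz": 0,"ax": 0,"ay": 0,"az": 0,"claw": 0}]'

```text
time_s: 13.55
ee_pos: [0.5601, 0.2656, 0.0785]
eef_rot: [[0.0, 0.274, 0.962], [0.0, 0.962, -0.274], [-1.0, 0.0, 0.0]]
force: [-0.5, -0.4, 2.9]
finger_gap: -0.004
```

Call:
play_rows --rows '[{"dx": 0.5,"dy": 0,"dz": 0,"ax": 0,"ay": 0,"az": 0,"claw": 0},{"dx": 0.5,"dy": 0,"dz": 0,"ax": 0,"ay": 0,"az": 0,"claw": 0}]'

```text
time_s: 13.75
ee_pos: [0.5601, 0.2656, 0.0774]
eef_rot: [[-0.0, 0.274, 0.962], [0.0, 0.962, -0.274], [-1.0, 0.0, -0.0]]
force: [-1.3, 0.9, 2.3]
finger_gap: -0.006
```

Call:
play_rows --rows '[{"dx": 0.5,"dy": 0,"dz": 0,"ax": 0,"ay": 0,"az": 0,"claw": 0}]'

```text
time_s: 13.85
ee_pos: [0.5601, 0.2656, 0.0769]
eef_rot: [[0.0, 0.274, 0.962], [0.0, 0.962, -0.274], [-1.0, 0.0, 0.0]]
force: [-1.1, 0.4, 3.0]
finger_gap: 0.005
```

Call:
play_rows --rows '[{"dx": 0.5,"dy": 0,"dz": 0,"ax": 0,"ay": 0,"az": 0,"claw": 0},{"dx": 0.5,"dy": 0,"dz": 0,"ax": 0,"ay": 0,"az": 0,"claw": 0}]'

```text
time_s: 14.05
ee_pos: [0.5601, 0.2656, 0.076]
eef_rot: [[-0.0, 0.274, 0.962], [0.0, 0.962, -0.274], [-1.0, 0.0, -0.0]]
force: [-2.3, -0.1, 6.5]
finger_gap: 0.001
```

Call:
play_rows --rows '[{"dx": 0.4,"dy": 0,"dz": 0,"ax": 0,"ay": 0,"az": 0,"claw": 0}]'

```text
time_s: 14.15
ee_pos: [0.5601, 0.2656, 0.076]
eef_rot: [[0.0, 0.274, 0.962], [0.0, 0.962, -0.274], [-1.0, 0.0, 0.0]]
force: [-2.8, -0.6, 7.1]
finger_gap: 0.001
```

Call:
play_rows --rows '[{"dx": 0.4,"dy": 0,"dz": 0,"ax": 0,"ay": 0,"az": 0,"claw": 0}]'

```text
time_s: 14.25
ee_pos: [0.5601, 0.2656, 0.0759]
eef_rot: [[0.0, 0.274, 0.962], [0.0, 0.962, -0.274], [-1.0, 0.0, 0.0]]
force: [-3.0, -0.9, 9.3]
finger_gap: -0.002
```

The press has hit the hard stop at TCP z 0.076, where I expected it. I'll retreat and check.

Call:
play_rows --rows '[{"dx": -5,"dy": 0,"dz": 0,"ax": 0,"ay": 0,"az": 0,"claw": 0},{"dx": -20,"dy": 0,"dz": 0,"ax": 0,"ay": 0,"az": 0,"claw": 0},{"dx": -40,"dy": 0,"dz": 0,"ax": 0,"ay": 0,"az": 0,"claw": 0},{"dx": -40,"dy": 0,"dz": 0,"ax": 0,"ay": 0,"az": 0,"claw": 0},{"dx": -40,"dy": 0,"dz": 0,"ax": 0,"ay": 0,"az": 0,"claw": 0},{"dx": 0,"dy": 0,"dz": -40,"ax": 0,"ay": 0,"az": 0,"claw": 0},{"dx": 0,"dy": 0,"dz": -40,"ax": 0,"ay": 0,"az": 0,"claw": 0},{"dx": 0,"dy": 0,"dz": -40,"ax": 0,"ay": 0,"az": 0,"claw": 0},{"dx": 0,"dy": 0,"dz": 0,"ax": 0,"ay": 0,"az": 0,"claw": 0},{"dx": 0,"dy": 0,"dz": 0,"ax": 0,"ay": 0,"az": 0,"claw": 0}]'

```text
time_s: 15.25
ee_pos: [0.4446, 0.2988, 0.2204]
eef_rot: [[0.001, 0.273, 0.962], [0.0, 0.962, -0.273], [-1.0, 0.001, 0.001]]
force: [0.2, 0.3, -0.0]
finger_gap: -0.0
```

```bash
python3 - <<'E'
from plant import *
import cv2,numpy as np
cv2.imwrite("pics/e1.png",read_camera("side")["image"][:,:,::-1]);read_camera("top")
for t in("canister_top","bung_top","tub_top","canister","cork_jar","tub","salt_shaker","spice_jar","jam_jar","mug"):
  for n in("side","top"):print(t,n,[(np.round(d["position"],3).tolist(),round(d["score"],2)) for d in landmark_of(t,n)])
print(observe()["force"],observe()["time_s"])
E
```

```text
canister_top side [([0.502, -0.277, 0.108], 0.75)]
canister_top top [([0.498, -0.279, 0.107], 0.68), ([0.766, 0.066, -0.001], 0.32)]
bung_top side [([0.594, 0.078, 0.108], 0.92), ([0.511, -0.409, 0.108], 0.75), ([0.475, 0.008, 0.114], 0.65), ([0.593, -0.069, 0.111], 0.58)]
bung_top top [([0.508, -0.409, 0.116], 0.84), ([0.589, 0.078, 0.111], 0.73), ([0.59, -0.064, 0.11], 0.71), ([0.471, 0.006, 0.11], 0.57)]
tub_top side [([0.56, 0.264, 0.059], 0.89)]
tub_top top [([0.564, 0.263, 0.058], 0.84)]
canister side [([0.494, -0.276, -0.002], 0.93)]
canister top [([0.502, -0.277, -0.001], 0.97), ([0.561, 0.263, 0.0], 0.73), ([0.474, 0.007, 0.11], 0.27)]
cork_jar side [([0.51, -0.404, -0.002], 0.88), ([0.473, 0.006, 0.001], 0.8), ([0.596, 0.081, -0.005], 0.64), ([0.586, -0.067, 0.004], 0.59)]
cork_jar top [([0.512, -0.408, -0.0], 0.96), ([0.479, 0.008, 0.002], 0.69), ([0.591, 0.081, 0.002], 0.61), ([0.59, -0.068, 0.0], 0.56)]
tub side [([0.56, 0.259, 0.009], 0.93)]
tub top [([0.56, 0.264, 0.001], 0.62)]
salt_shaker side [([0.527, -0.205, -0.0], 0.86)]
salt_shaker top [([0.53, -0.209, 0.0], 0.73)]
spice_jar side [([0.504, -0.28, 0.11], 0.67)]
spice_jar top [([0.466, -0.075, -0.005], 0.53)]
jam_jar side [([0.744, -0.108, 0.004], 0.95)]
jam_jar top [([0.745, -0.104, 0.001], 0.65)]
mug side [([0.76, 0.069, -0.004], 0.96)]
mug top [([0.466, -0.078, -0.003], 0.67), ([0.762, 0.068, 0.0], 0.56)]
[ 0.27490939 -0.63935982  0.18949734] 16.35
```

View pics/e1.png

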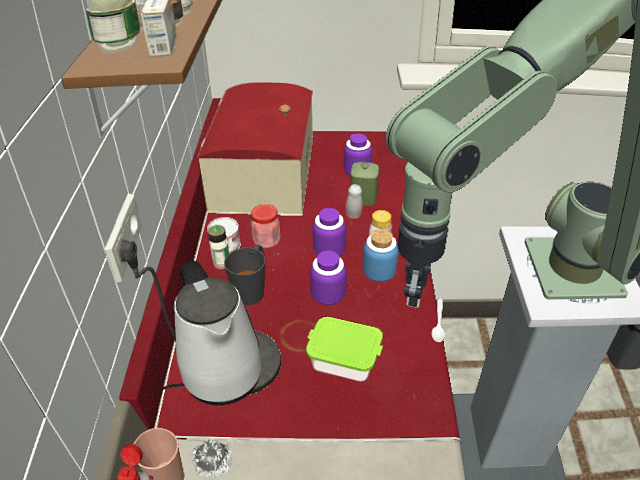

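All three lids are home, nothing has shifted, and the gripper hangs free at (413,300).

```bash
python3 -c "
from plant import *
print(close_job())"
```

```text
the job is handed in; nothing more can be done
None
```

I pressed the three lids home in order (dark green canister, blue jar's cork, food tub) with the fingers shut, and handed the job in at about 16 s of the 56 s allowed. `close_job()` gives no verdict, so what follows are my own readings.

| Lid | TCP height at the hard stop | Highest force reading | Lid-top height afterwards (side / top camera) | Home height |
|---|---|---|---|---|
| Canister | 0.128 m | 8 N | 0.108 / 0.107 m | 0.110 m |
| Cork | 0.1295 m | 13 N | 0.114 / 0.110 m | 0.1105 m |
| Tub | 0.076 m | 9 N | 0.059 / 0.058 m | 0.057 m |

- **Forces:** these are readings at the end of each move call, so a brief peak in between could have been higher. The limit is 25 N.
- **Lid heights:** they match home within the networks' error of about 4 mm. That is coarser than the 2.5 mm tolerance, so the firm stop on each lid is the stronger evidence.
- **Positions:** the containers, salt shaker, spice jar, jam jar and mug all read within a few millimetres of where they started, and the purple look-alikes were not touched.
- **At hand-in:** the arm hung free at 0.22 m with the force at zero within noise.
- **Disagreements:** a few network detections were plainly false, for example a "spice jar" on the canister's lid and a "mug" at the spice jar. I ignored them. The side camera gave no true spice jar reading, so its position rests on the top camera.

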